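# Put the mincer's gearstick into third

## Robot

A 7-joint arm with a two-finger parallel gripper is mounted at the origin on a cart in front of the work surface, level with it; the furniture and walls round the work are solid. World frame = base frame: x ahead of the robot, y to its left, z up, the work surface at z = 0. Lengths are in m, angles in rad, forces in N, time in s.
With the tool pointing down it reaches from about 0.4 to 0.85 m from the base axis. Payload 10.4 kg.
Tool frame: the origin (TCP) lies between the finger pads; the fingertips stand ahead of it and the grasp point (between the pads) lies 3 mm ahead of it (r.tips_ahead is the z of the fingertips in the tool frame, in m); z points along the fingers, y is the line along which they close (so a half turn about z gives the same grasp; the last joint's range is limited). The gripper opens to 87 mm and grips with 3 to 60 N. Pads are 19 mm wide; open, the fingers measure 117 mm over their backs; the gripper's body (75 mm by 190 mm) begins 51 mm behind the grasp point.
Start: joints at [-1.19, 0.332, -0.065, 1.46, 0.022, 1.35, -0.088], TCP at [0.246, 0.575, 0.245] pointing down, gripper open.
Joint ranges: [-2.6, 2.6], [-0.5, 2.12], [-1.47, 1.34], [0.16, 2.42], [-1.27, 4.41], [0.06, 2.06], [-2.6, 2.6]. Speed limits (rad/s): [2.22, 2.22, 2.79, 2.79, 3.14, 3.14, 3.14].

## Interface

Orientations are given as a unit quaternion [x, y, z, w].
In Python, from bench import telemetry, camera, get_calibration, r gives the robot as it stands.
- The arm moves only by the tool drive_tool, never from a script. Its argument "series" is one flat list of numbers, 7 for each row, row after row: the turn, a rotation vector about the tool's x, y, z in units of 5 degrees (1.0 is 5 degrees), then the shift along the tool's x, y, z in units of 40 mm (1.0 is 40 mm), then the opening, from -1 (shut) to 1 (fully open). A call has 1 to 10 rows; each row is the pose to reach, as a shift and turn from the pose commanded when the call began, along the tool's axes at that moment; what a row does not reach only later rows make up. A row lasts 1/12 s, in which the tool goes at most 41.7 mm and 7.16 degrees, less where a joint would pass 70% of its speed; a pose out of reach is approached as far as the arm can. A call with a gripper value outside its range is refused whole. The fingers move at their own pace and stop on an object; "grip_force" is the grip in N (left out, the last holds). Time passes only in rows, so rows that repeat a pose let the fingers close. It gives the time, the measured TCP pose, the force, the opening and the grip force at its end, in the units of the state.
- telemetry.read_state(): the state, without advancing time (a new reading comes with each control period).
- camera(name): name is "side" or "top"; returns the picture (384x512x3 uint8, red, green, blue); there is no depth.
- get_calibration(name): a dict with "fovy" (degrees; the focal length in pixels is half the picture's height over the tangent of half this angle, whatever the lens; pixels are square), "cx", "cy" (the principal point, pixels), "dist" ([k1, k2, p1, p2, k3] as OpenCV has them; the pictures are not rectified), "xyz" and "rotation" of the camera in the world. Camera axes: x right, y up, looking along -z (the intrinsics and any distortion apply to the point x, -y, -z); pixel columns grow to the right and rows downward; lengths in m; the calibration is good to about 2 mm. A picture is of the moment at which its call begins. get_calibration takes no time and is no camera call.
- r.close_job(): hands the job in; it is judged then, once.
The state is a dict: "time": time; "joint_positions": joint angles; "joint_vel": joint speeds; "joint_torque": joint torques, N m; "ee_pos": TCP position; "eef_rot": TCP orientation; "ft_force": force on the tool from outside, world axes, zero at the start; "torque": the same for the moment, N m; "width": finger opening in m; "grip_force": force on a finger pad.
Only numpy, scipy, OpenCV 4.12 (cv2) and the standard library are available. Lean on these libraries where they do the work, as an engineer would, in place of code of your own. Each camera call takes 0.05 s, during which the arm holds its last target. There are 200 camera calls.

## Task

Put the counter-top mincer into third gear: with the fingertips alone, push its gearstick forward out of the second slot to the middle of the H gate (unless it already stands there), then across to the right-hand side, then forward (away from you) all the way into the third slot, the one marked with three red dots. Do not grip the stick, force it against the gate, or let it dip into the fourth slot, and leave the bowl, the mug and the two spice jars where they stand. Finish clear of the machine.

Things in the scene. Friction and masses are not known exactly. Their poses are not given: they have to be found in the camera images.
- mincer: White counter-top mincer, fixed to the worktop, turned up to 0.3 rad. Origin: on the worktop straight under the centre of its H gate; x axis forward (away from the robot), y left, z up. Housing 200 (x -90 to 110) x 170 (y) x 70 mm high. Gate plate and gearstick on top, mincing head on the right side (y -85 to -171 mm, 83 mm high).
- gate (a point): Centre of the H gate, on the upper face (83 mm up) of a 116 x 112 mm aluminium plate. Two slots along mincer x, middle lines at y = +24 mm (left) and -24 mm (right), about 16 mm wide, joined at x = 0 by a cross channel 16 mm wide. Slot one front left, two back left, three front right (three red dots), four back right; the others have as many black dots.
- knob (a point): Centre of the gearstick's black upright grip (red ring): 30 mm thick, 46 mm long along the stick, round ends. The stick, 10 mm steel, turns about a point 5 mm above the mincer's origin; this point is 142 mm along it, so 147 mm above the worktop when upright, 141 mm leaning fully one way, 134 mm both ways. The grip begins 119 mm along the stick.
- shift (a joint): Lean of the stick along mincer x, rad: 0 in line with the cross channel, + forward (away from the robot), - back. Slots end at about +0.31 and -0.31. Starts on the left side, anywhere from -0.28 (deep in slot two) to 0.02. The stick can cross only within about 0.035 of 0. No spring: it stays where left; about 1.5 N at the grip moves it.
- select (a joint): Lean of the gearstick across, rad: + = to the right (mincer's -y), - = to the left. -0.30 is the middle of the left slots, +0.30 the middle of the right slots, with about 0.05 of play each way. Starts at the left. Same friction, no spring.
- third_home (a point): Fixed point of the mincer where the grip's centre (point knob) stands when the stick is fully home in the third slot, about 41 mm ahead, 41 mm right and 134 mm above the mincer's origin.
- bowl: Loose blue bowl with liver, 201 mm wide, 67 mm high, to the right of the mincing head; origin under its centre. Leave alone.
- mug: Loose white mug with yellow stripes, 86 mm wide (120 with handle), 101 mm high, behind the mincer; origin under its centre. Leave alone.
- red_jar: Loose spice jar with red lid, 45 mm wide, 106 mm high, behind and right of the mincer; origin under its centre. Leave alone.
- green_jar: Loose spice jar with dark lid and green label, 44 mm wide, 105 mm high, in front and right of the mincer; origin under its centre. Leave alone.
- funnel (a point): Centre of the rim of the feed funnel on the mincing head, right of the gate: rim 80 mm wide, 115 mm above the worktop.

How it is judged:
On the way:
1. the stick has been brought across to the right side of the gate along the cross channel (value of joint select above 0.22 rad and value of joint shift between -0.13 and 0.13 rad), for 0.05 s.
At the end, for the whole second after the job is handed in: The stick stands still in the third slot (select above 0.22 rad), at least 0.26 rad forward, which is within about 7 mm of its stop measured at the grip; bowl, mug and jars within 20 mm of where they began (value of joint shift above 0.26 rad and value of joint select above 0.22 rad and velocity of joint shift between -0.05 and 0.05 rad/s and distance of each of bowl, mug, red_jar, green_jar from where it was at the start of the episode below 0.02 m); the robot touches nothing.
It fails at once if the stick dipped into the fourth slot (select above 0.15 and shift below -0.15 rad) (value of joint select above 0.15 rad and value of joint shift below -0.15 rad).
It fails at once if the fingers gripped the stick or pressed on the machine with more than 35 N (contact force between the fingers and mincer above 35 N).
It fails at once if the bowl, the mug or a jar was moved 20 mm or lifted (distance of any of bowl, mug, red_jar, green_jar from where it was at the start of the episode above 0.02 m).
It also fails if it takes over 51 s, if anything falls off the work surface, if the arm or the gripper's body presses on something with over 40 N, if the wrist force passes 120 N, or if a joint passes its speed limit or range.

## Working session

There is one attempt and no reset: what is moved stays moved. The work goes in short steps, Python scripts to look and compute and a tool call to move; the robot and the scene stay as the last step left them, time stands still between calls to the robot, and variables do not carry over. Pictures are saved under pics/ and viewed, at most 10 in all, crops included, and the job is handed in when it is done.

Besides the shell and the picture viewer there is one more tool, called by a JSON object that holds its "fn" and its "kwargs". drive_tool: Moves the arm, as the interface text tells. Its arguments: {"type":"object","properties":{"series":{"type":"array"},"grip_force":{"type":"number"}},"required":["series"]}

```bash
mkdir -p pics; python3 - <<'E'
from bench import telemetry, camera, get_calibration, r
import cv2
for n in("side","top"):
    cv2.imwrite(f"pics/{n}0.png",cv2.cvtColor(camera(n),cv2.COLOR_RGB2BGR)); print(get_calibration(n))
s=telemetry.read_state();print(s, r.tips_ahead)
E
```

```text
{'fovy': 48.16915248604037, 'cx': 257.7151996943971, 'cy': 187.40737192201865, 'dist': array([-0.12573032,  0.        ,  0.        ,  0.        ,  0.        ]), 'xyz': array([0.36870744, 0.6194631 , 0.71947981]), 'rotation': array([-0.04447951,  0.45875251,  0.88186689, -0.09939063])}
{'fovy': 44.07527816044583, 'cx': 252.15454995961554, 'cy': 188.73467505873532, 'dist': array([-0.18196097,  0.        ,  0.        ,  0.        ,  0.        ]), 'xyz': array([ 0.4555218 , -0.23259176,  1.16987345]), 'rotation': array([-0.03701366,  0.02526239,  0.71058534, -0.70218251])}
{'time': 0.1, 'joint_positions': array([-1.18962461,  0.33279476, -0.06471222,  1.46082405,  0.02160364,
        1.34990034, -0.08847527]), 'joint_vel': array([-0.00052379, -0.00041855, -0.00029637, -0.00197913, -0.00162789,
        0.00013417,  0.00131077]), 'joint_torque': array([ 1.09377408e-03, -6.24545503e+01,  2.44274869e-02, -3.90715992e+01,
       -6.13172539e-02,  3.66449158e-02,  9.45983038e-05]), 'ee_pos': array([0.24543188, 0.57446235, 0.24385809]), 'eef_rot': array([ 2.00489975e-01,  9.79695560e-01, -6.07799073e-04, -9.66842201e-05]), 'ft_force': array([-0.4896577 ,  0.77421824,  0.30117003]), 'torque': array([-0.04200999, -0.01407495,  0.00097314]), 'grip_force': 0.0, 'width': 0.08668353314277404} 0.022
```

View pics/side0.png

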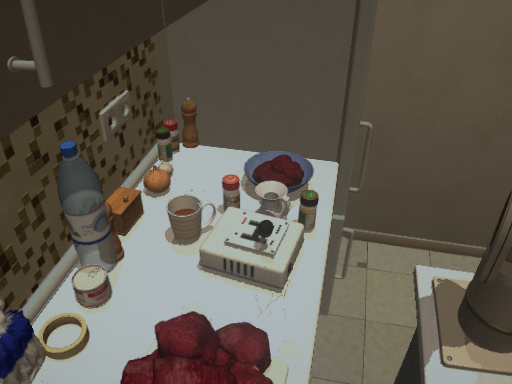

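View pics/top0.png

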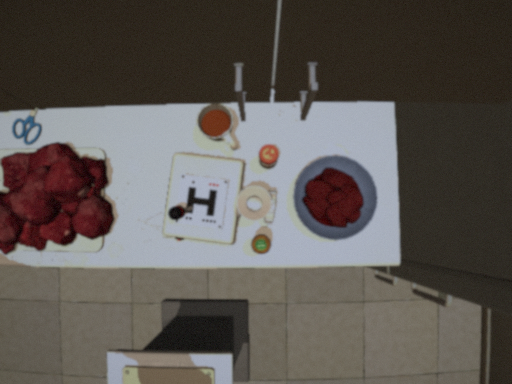

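The side view shows the mincer at about (253,245) with the stick at (264,230). In the top view the H is at about (202,202), the knob at (177,212) in slot two, the funnel at (254,203), the mug at (215,122) and the jars at (269,156) and (261,243). Next I'll measure these.

```bash
cat > h.py <<'E'
import numpy as np, cv2
from scipy.spatial.transform import Rotation as R
from bench import telemetry, camera, get_calibration, r
def KD(c):
    f=192/np.tan(np.radians(c['fovy']/2)); return np.array([[f,0,c['cx']],[0,f,c['cy']],[0,0,1]]),np.array(c['dist'])
def ray(n,uv):
    c=get_calibration(n);K,D=KD(c)
    p=cv2.undistortPoints(np.array([[uv]],float),K,D)[0,0]
    return np.array(c['xyz']),R.from_quat(c['rotation']).apply([p[0],-p[1],-1])
def onz(n,uv,z):
    o,d=ray(n,uv); return o+d*(z-o[2])/d[2]
def proj(n,P):
    c=get_calibration(n);K,D=KD(c)
    q=R.from_quat(c['rotation']).inv().apply(np.atleast_2d(P)-c['xyz'])*[1,-1,-1]
    return cv2.projectPoints(q,np.zeros(3),np.zeros(3),K,D)[0][:,0]
def tri(a,b):
    o1,d1=ray('side',a);o2,d2=ray('top',b)
    s=np.linalg.lstsq(np.c_[d1,-d2],o2-o1,rcond=None)[0]
    return (o1+d1*s[0]+o2+d2*s[1])/2, np.linalg.norm(o1+d1*s[0]-o2-d2*s[1])
E
python3 - <<'E'
from h import *
a=cv2.imread('pics/top0.png')[140:260,150:290]; b=cv2.imread('pics/side0.png')[170:290,190:330]
f=lambda i:cv2.convertScaleAbs(cv2.resize(i,None,fx=4,fy=4,interpolation=cv2.INTER_CUBIC),alpha=1.3)
cv2.imwrite('pics/ta.png',f(a));cv2.imwrite('pics/sa.png',f(b))
E
```

```text
(no output)
```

View pics/ta.png

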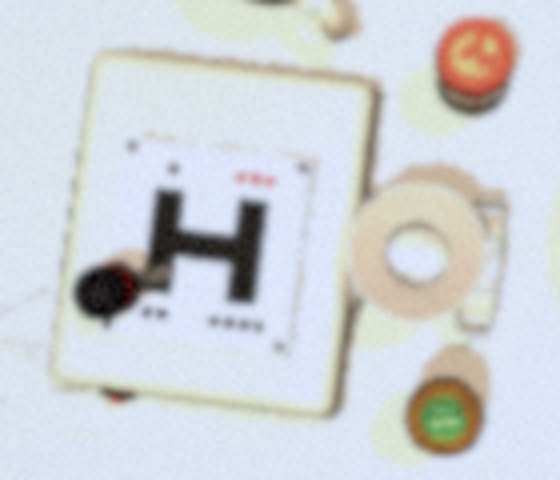

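View pics/sa.png

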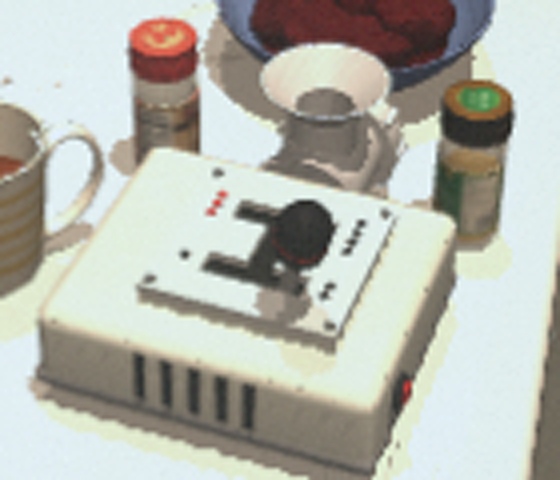

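Zoomed top view: H centre at about crop (206,246), legs (168,192)-(160,290) and (253,202)-(242,300), knob at (103,292). The screws are at (132,146), (306,168) and (279,347). In the side crop the knob is at (304,233) and the funnel at (325,82).

```bash
python3 - <<'E'
from h import *
T=lambda u,v:((u-1.5)/4+150,(v-1.5)/4+140); S=lambda u,v:((u-1.5)/4+190,(v-1.5)/4+170)
np.set_printoptions(precision=4,suppress=True)
# H via mask on the zoomed crop
g=cv2.cvtColor(cv2.imread('pics/ta.png'),cv2.COLOR_BGR2GRAY)
q={k:onz('top',T(*v),.083) for k,v in dict(c=(206,246),l1=(168,192),l2=(160,290),r1=(253,202),r2=(242,300),s1=(132,146),s3=(306,168),s4=(279,347)).items()}
for k,v in q.items(): print(k,v[:2])
m=(q['s1']+q['s4'])/2; print('screw mid',m[:2],'size',np.linalg.norm(q['s1']-q['s3']),np.linalg.norm(q['s3']-q['s4']))
# side view screws
w={k:onz('side',S(*v),.083) for k,v in dict(s1=(149,279),s2=(331,327),s3=(218,173),s4=(386,214)).items()}
for k,v in w.items(): print('side',k,v[:2])
print('side mid',sum(w.values())[:2]/4)
yaws=[np.arctan2(*(a-b)[[1,0]]) for a,b in ((q['r1'],q['r2']),(q['l1'],q['l2']),(q['s3'],q['s4']),(w['s1'],w['s2']),(w['s3'],w['s4']))]+[np.arctan2(-(q['s1']-q['s3'])[0],(q['s1']-q['s3'])[1])]
print('yaw',yaws)
k,e=tri(S(304,233),T(103,292));print('knob',k,e)
yaw=np.median(yaws); c=np.array([*(m[:2]+sum(w.values())[:2]/4)/2,0])
l=R.from_euler('z',-yaw).apply(k-c);print('centre',c,'yaw',yaw,'knob local',l,'shift',np.arctan2(l[0],l[2]-.005),'sel',np.arctan2(-l[1],l[2]-.005))
print('red jar',onz('top',T(476,52),.106),'green',onz('top',T(445,415),.105),'funnel',tri(S(325,82),T(420,250)),'mug',onz('top',(215,122),.1))
E
```

```text
c [ 0.5245 -0.0971]
l1 [ 0.556  -0.0751]
l2 [ 0.4994 -0.0704]
r1 [ 0.5496 -0.1244]
r2 [ 0.4931 -0.1178]
s1 [ 0.5831 -0.054 ]
s3 [ 0.5689 -0.1552]
s4 [ 0.466  -0.1389]
screw mid [ 0.5245 -0.0965] size 0.10220488937174245 0.10414819389149485
side s1 [ 0.5795 -0.0562]
side s2 [ 0.4748 -0.0419]
side s3 [ 0.5651 -0.1559]
side s4 [ 0.4616 -0.1415]
side mid [ 0.5202 -0.0989]
yaw [np.float64(-0.11663909606079925), np.float64(-0.08284879060794269), np.float64(-0.15640186617223878), np.float64(-0.13606438222976522), np.float64(-0.13871851216166536), np.float64(-0.13938949878085843)]
knob [ 0.4942 -0.0478  0.1405] 0.004144985934339978
centre [ 0.5224 -0.0977  0.    ] yaw -0.13739144719571528 knob local [-0.0348  0.0456  0.1405] shift -0.25130466299874177 sel -0.3245905277690352
red jar [ 0.6314 -0.2537  0.106 ] green [ 0.4268 -0.2335  0.105 ] funnel (array([ 0.5165, -0.221 ,  0.1127]), np.float64(0.004923143916019528)) mug [ 0.7058 -0.1313  0.1   ]
```

```bash
cat >> h.py <<'E'
C=np.array([.5224,-.0977,0]);YAW=-.1374
M=R.from_euler('z',YAW)
def loc(p): return M.inv().apply(np.asarray(p)-C)
def plan(*wps):
    """rows needed (tool units) for TCP waypoints in mincer frame, tool y along mincer y"""
    s=telemetry.read_state();q=R.from_quat(s['eef_rot']);p=s['ee_pos']
    goal=R.from_euler('z',YAW)*R.from_matrix(np.diag([-1,1,-1.]))
    rv=np.degrees((q.inv()*goal).as_rotvec())/5
    print('t %.2f'%s['time'],'local',loc(p).round(4),'F',s['ft_force'].round(1),'w %.3f'%s['width'],'turn',rv.round(2))
    for w in wps: print(w,(q.inv().apply(C+M.apply(w)-p)/.04).round(2))
E
python3 - <<'E'
from h import *
plan(loc([.2454,.5745,.31]),loc([.37,.3,.31]),(-.09,.042,.25),(-.09,.042,.14))
print(onz('top',(65,170),.12),onz('top',(110,210),.1))
E
```

```text
t 0.10 local [-0.3664  0.6279  0.2439] F [-0.5  0.8  0.3] w 0.087 turn [-0.01 -0.   -3.05]
[-0.36645935  0.62792467  0.31      ] [ 0.   -0.   -1.65]
[-0.20543591  0.37307792  0.31      ] [-5.56 -5.09 -1.65]
(-0.09, 0.042, 0.25) [-10.52 -12.31  -0.14]
(-0.09, 0.042, 0.14) [-10.52 -12.31   2.61]
[0.59742221 0.21747477 0.12      ] [0.50503239 0.11325532 0.1       ]
```

{"fn": "drive_tool", "kwargs": {"series": [0,0,0,0,0,-0.8,0,0,0,0,0,0,-1.6,-1,0,0,0,-0.7,-0.65,-1.6,-1,0,0,0,-1.4,-1.3,-1.6,-1,0,0,0,-2.1,-1.9,-1.6,-1,0,0,0,-2.8,-2.5,-1.6,-1,0,0,0,-3.5,-3.2,-1.6,-1,0,0,0,-4.2,-3.8,-1.6,-1,0,0,0,-4.9,-4.5,-1.6,-1,0,0,0,-5.5,-5.1,-1.6,-1]}}

```text
time: 0.93
ee_pos: [0.3684, 0.298, 0.3083]
eef_rot: [0.201, 0.98, -0.0, -0.0]
ft_force: [0.6, 0.9, 0.0]
width: 0.0284
grip_force: 0.0
```

{"fn": "drive_tool", "kwargs": {"series": [0,0,-0.5,-0.5,-0.7,0,-1,0,0,-1,-1,-1.4,0,-1,0,0,-1.5,-1.5,-2.2,0,-1,0,0,-2,-2,-2.9,0,-1,0,0,-2.5,-2.5,-3.6,0,-1,0,0,-3,-3,-4.4,0,-1,0,0,-3,-3.5,-5.1,0,-1,0,0,-3,-4,-5.8,0,-1,0,0,-3,-4.5,-6.5,0.3,-1,0,0,-3,-5,-7.2,0.6,-1]}}

```text
time: 1.77
ee_pos: [0.4386, -0.0445, 0.2846]
eef_rot: [0.071, 0.997, 0.0, 0.001]
ft_force: [-0.0, 0.2, -0.1]
width: 0.0004
grip_force: 0.0
```

```bash
python3 - <<'E'
from h import *
plan((-.09,.042,.25),(-.09,.042,.14))
E
```

```text
t 1.77 local [-0.0903  0.0412  0.2846] F [-0.   0.2 -0.1] w 0.000 turn [ 0.01  0.01 -0.05]
(-0.09, 0.042, 0.25) [-0.01  0.02  0.86]
(-0.09, 0.042, 0.14) [-0.    0.02  3.61]
```

{"fn": "drive_tool", "kwargs": {"series": [0,0,0,0,0,0.9,-1,0,0,0,0,0,1.8,-1,0,0,0,0,0,2.6,-1,0,0,0,0,0,3.2,-1,0,0,0,0,0,3.6,-1,0,0,0,0,0,3.6,-1]}}

```text
time: 2.27
ee_pos: [0.4362, -0.0428, 0.1375]
eef_rot: [0.071, 0.997, -0.001, -0.003]
ft_force: [-0.5, 0.0, -0.0]
width: 0.0004
grip_force: 0.0
```

{"fn": "drive_tool", "kwargs": {"series": [0,0,0,-0.15,0,0,-1,0,0,0,-0.3,0,0,-1,0,0,0,-0.45,0,0,-1,0,0,0,-0.6,0,0,-1,0,0,0,-0.75,0,0,-1,0,0,0,-0.9,0,0,-1,0,0,0,-1.05,0,0,-1,0,0,0,-1.2,0,0,-1,0,0,0,-1.35,0,0,-1,0,0,0,-1.45,0,0,-1]}}

```text
time: 3.1
ee_pos: [0.4966, -0.051, 0.1405]
eef_rot: [0.071, 0.997, -0.0, 0.0]
ft_force: [-2.7, 0.5, 1.0]
width: 0.0006
grip_force: 0.9
```

```bash
python3 - <<'E'
from h import *
plan((-.0245,.042,.14))
f=lambda i:cv2.convertScaleAbs(cv2.resize(i,None,fx=4,fy=4,interpolation=cv2.INTER_CUBIC),alpha=1.3)
t,s=[cv2.cvtColor(camera(n),cv2.COLOR_RGB2BGR) for n in('top','side')]
cv2.imwrite('pics/m1.png',np.hstack([f(t[150:250,150:250]),f(s[170:270,210:310])]))
E
```

```text
t 3.10 local [-0.0319  0.0427  0.1405] F [-2.7  0.5  1. ] w 0.001 turn [-0.    0.   -0.05]
(-0.0245, 0.042, 0.14) [-0.19 -0.02  0.01]
```

View pics/m1.png

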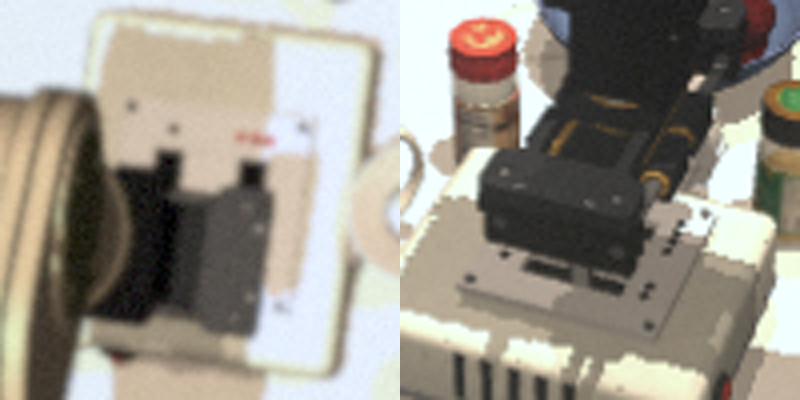

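The gripper hides the knob. The stick's shaft shows at about (580,270), still slightly behind the cross channel. I'll push 5 mm more, then back off and look.

{"fn": "drive_tool", "kwargs": {"series": [0,0,0,-0.07,0,0,-1,0,0,0,-0.14,0,0,-1,0,0,0,-0.14,0,0,-1]}}

```text
time: 3.45
ee_pos: [0.5017, -0.0518, 0.1406]
eef_rot: [0.071, 0.997, -0.0, 0.0]
ft_force: [-1.2, 0.6, -0.2]
width: 0.0002
grip_force: 0.7
```

{"fn": "drive_tool", "kwargs": {"series": [0,0,0,0.3,0,0,-1,0,0,0,0.8,0,0,-1,0,0,0,1.1,0,-0.5,-1,0,0,0,1.3,0.6,-1.3,-1,0,0,0,1.3,1.5,-2.0,-1,0,0,0,1.3,2.4,-2,-1,0,0,0,1.3,2.9,-2,-1]}}

```text
time: 4.03
ee_pos: [0.4674, 0.075, 0.2228]
eef_rot: [0.069, 0.998, 0.002, 0.002]
ft_force: [-0.9, 0.5, -0.8]
width: 0.0007
grip_force: 0.0
```

```bash
python3 - <<'E'
from h import *
plan((.0,.042,.14))
f=lambda i:cv2.convertScaleAbs(cv2.resize(i,None,fx=4,fy=4,interpolation=cv2.INTER_CUBIC),alpha=1.3)
t,s=[cv2.cvtColor(camera(n),cv2.COLOR_RGB2BGR) for n in('top','side')]
cv2.imwrite('pics/m2.png',np.hstack([f(t[150:250,150:250]),f(s[170:270,210:310])]))
E
```

```text
t 4.03 local [-0.0781  0.1636  0.2228] F [-0.9  0.5 -0.8] w 0.001 turn [ 0.05  0.04 -0.01]
(0.0, 0.042, 0.14) [-1.95 -3.05  2.07]
```

View pics/m2.png

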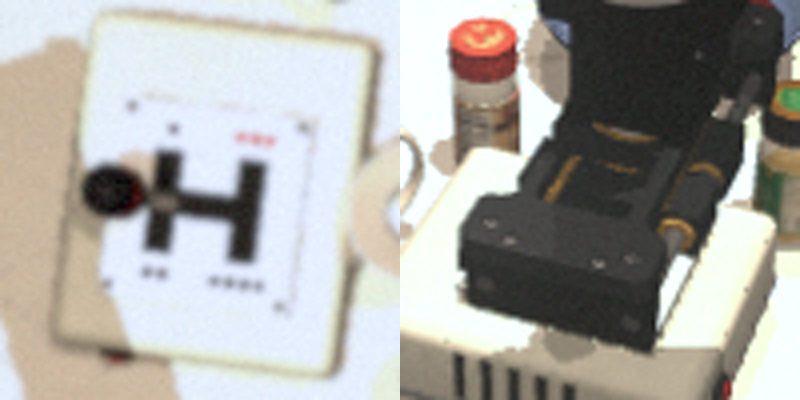

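Top view: the knob is at (112,190), and the shaft at about (163,202) lines up with the cross channel (about (200,206)). The side view is blocked by the gripper. I'll compute the lean.

```bash
python3 - <<'E'
from h import *
T=lambda u,v:((u-1.5)/4+150,(v-1.5)/4+150)
for n,p,z in(('knob',(112,190),.141),('shaft',(163,203),.088),('Hc',(206,206),.083),('s1',(132,106),.083),('s3',(306,128),.083),('s4',(279,307),.083)): print(n,loc(onz('top',T(*p),z)).round(4))
# model pixels for shift values
for a in(-.05,-.025,0,.025,.05):
    d=np.array([np.tan(a),np.tan(.3),1]);d/=np.linalg.norm(d)
    print(a,((proj('top',C+M.apply([0,0,.005]+.142*d))[0]-150)*4+1.5).round(1))
E
```

```text
knob [0.0015 0.0458 0.141 ]
shaft [0.0003 0.0251 0.088 ]
Hc [0.002  0.0009 0.083 ]
s1 [0.0541 0.0516 0.083 ]
s3 [ 0.0539 -0.0506  0.083 ]
s4 [-0.0502 -0.0486  0.083 ]
-0.05 [117.1 205.9]
-0.025 [117.8 199.7]
0 [118.6 193.6]
0.025 [119.5 187.5]
0.05 [120.5 181.4]
```

{"fn": "drive_tool", "kwargs": {"series": [0,0,0,-0.8,-0.6,0,-1,0,0,0,-1.6,-1.2,0,-1,0,0,0,-1.96,-1.55,0.5,-1,0,0,0,-1.96,-1.55,1.2,-1,0,0,0,-1.96,-1.55,1.8,-1,0,0,0,-1.96,-1.55,2.05,-1,0,0,0,-1.96,-1.55,2.05,-1]}}

```text
time: 4.72
ee_pos: [0.5337, -0.0028, 0.1364]
eef_rot: [0.071, 0.997, -0.001, -0.002]
ft_force: [-0.1, -0.0, 0.4]
width: 0.0005
grip_force: 0.0
```

```bash
python3 - <<'E'
from h import *
plan((.0005,.075,.14),(.0005,0,.14))
E
```

```text
t 4.72 local [-0.0018  0.0955  0.1364] F [-0.1 -0.   0.4] w 0.001 turn [-0.02 -0.04 -0.06]
(0.0005, 0.075, 0.14) [-0.06 -0.51 -0.09]
(0.0005, 0, 0.14) [-0.07 -2.39 -0.08]
```

{"fn": "drive_tool", "kwargs": {"series": [0,0,0,-0.05,-0.2,-0.05,-1,0,0,0,-0.05,-0.4,-0.05,-1,0,0,0,-0.05,-0.55,-0.05,-1,0,0,0,-0.05,-0.7,-0.05,-1,0,0,0,-0.05,-0.8,-0.05,-1,0,0,0,-0.05,-0.9,-0.05,-1,0,0,0,-0.05,-1.0,-0.05,-1,0,0,0,-0.05,-1.1,-0.05,-1,0,0,0,-0.05,-1.2,-0.05,-1,0,0,0,-0.05,-1.3,-0.05,-1]}}

```text
time: 5.55
ee_pos: [0.5297, -0.0541, 0.1405]
eef_rot: [0.071, 0.997, -0.0, -0.0]
ft_force: [1.2, 2.0, 2.3]
width: 0.0004
grip_force: 1.2
```

```bash
python3 - <<'E'
from h import *
plan((.0005,0,.14))
E
```

```text
t 5.55 local [0.0013 0.0442 0.1405] F [1.2 2.  2.3] w 0.000 turn [-0.   -0.   -0.05]
(0.0005, 0, 0.14) [ 0.01 -1.11  0.01]
```

{"fn": "drive_tool", "kwargs": {"series": [0,0,0,0,-0.1,0,-1,0,0,0,0,-0.2,0,-1,0,0,0,0,-0.3,0,-1,0,0,0,0,-0.4,0,-1,0,0,0,0,-0.5,0,-1,0,0,0,0,-0.6,0,-1,0,0,0,0,-0.7,0,-1,0,0,0,0,-0.8,0,-1,0,0,0,0,-0.9,0,-1,0,0,0,0,-1.0,0,-1]}}

```text
time: 6.38
ee_pos: [0.524, -0.0938, 0.1404]
eef_rot: [0.071, 0.997, 0.0, -0.0]
ft_force: [0.5, 1.8, -0.1]
width: -0.0001
grip_force: 0.6
```

```bash
python3 - <<'E'
from h import *
plan((.0005,-.006,.14))
f=lambda i:cv2.convertScaleAbs(cv2.resize(i,None,fx=4,fy=4,interpolation=cv2.INTER_CUBIC),alpha=1.3)
t,s=[cv2.cvtColor(camera(n),cv2.COLOR_RGB2BGR) for n in('top','side')]
cv2.imwrite('pics/m3.png',np.hstack([f(t[150:250,160:260]),f(s[170:270,210:310])]))
E
```

```text
t 6.38 local [0.001  0.0041 0.1404] F [ 0.5  1.8 -0.1] w -0.000 turn [ 0.   -0.   -0.05]
(0.0005, -0.006, 0.14) [ 0.01 -0.25  0.01]
```

View pics/m3.png

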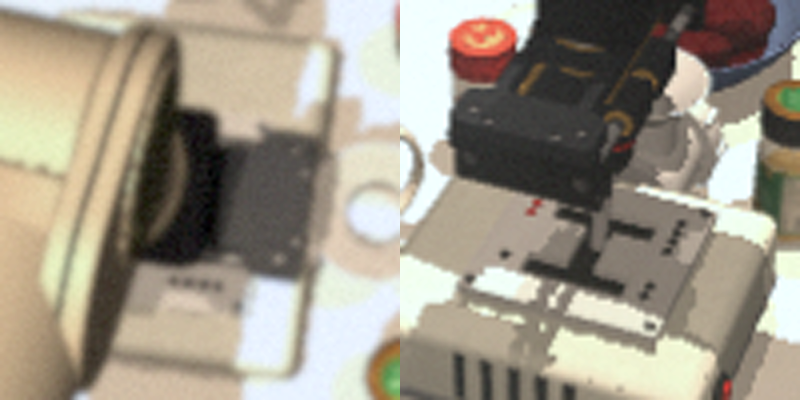

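The side view shows the shaft at (598,235), nearly in the right-hand slot. The force is still free-sliding, so I'll push about 9 mm more in small steps.

{"fn": "drive_tool", "kwargs": {"series": [0,0,0,0,-0.06,0,-1,0,0,0,0,-0.12,0,-1,0,0,0,0,-0.18,0,-1,0,0,0,0,-0.18,0,-1]}}

```text
time: 6.82
ee_pos: [0.523, -0.1009, 0.1405]
eef_rot: [0.071, 0.997, -0.0, -0.0]
ft_force: [0.6, 1.6, -0.1]
width: 0.0004
grip_force: 0.5
```

{"fn": "drive_tool", "kwargs": {"series": [0,0,0,0,0.3,0,-1,0,0,0,0,1.0,0,-1,0,0,0,0,1.9,-0.3,-1,0,0,0,0,2.8,-0.9,-1,0,0,0,0.5,3.6,-1.5,-1,0,0,0,1.2,4.0,-2,-1,0,0,0,1.8,4.0,-2,-1]}}

```text
time: 7.4
ee_pos: [0.4751, 0.0737, 0.2242]
eef_rot: [0.068, 0.998, 0.001, 0.002]
ft_force: [0.4, -0.0, 0.2]
width: 0.0006
grip_force: 0.0
```

```bash
python3 - <<'E'
from h import *
plan()
f=lambda i:cv2.convertScaleAbs(cv2.resize(i,None,fx=4,fy=4,interpolation=cv2.INTER_CUBIC),alpha=1.3)
t,s=[cv2.cvtColor(camera(n),cv2.COLOR_RGB2BGR) for n in('top','side')]
cv2.imwrite('pics/m4.png',np.hstack([f(t[150:250,160:260]),f(s[170:270,210:310])]))
for b in(.2,.25,.3,.35):
  for a in(-.03,0,.03):
    d=np.array([np.tan(a),-np.tan(b),1]);d/=np.linalg.norm(d)
    P=C+M.apply([0,0,.005]+.142*d)
    print(b,a,((proj('top',P)[0]-[160,150])*4+1.5).round(0),((proj('side',P)[0]-[210,170])*4+1.5).round(0)+[400,0])
E
```

```text
t 7.40 local [-0.0703  0.1633  0.2242] F [ 0.4 -0.   0.2] w 0.001 turn [0.03 0.06 0.01]
0.2 -0.03 [203. 217.] [613. 134.]
0.2 0 [204. 209.] [606. 132.]
0.2 0.03 [205. 202.] [599. 130.]
0.25 -0.03 [216. 219.] [617. 129.]
0.25 0 [217. 211.] [610. 127.]
0.25 0.03 [218. 204.] [603. 126.]
0.3 -0.03 [229. 220.] [621. 125.]
0.3 0 [230. 213.] [614. 123.]
0.3 0.03 [231. 205.] [607. 122.]
0.35 -0.03 [241. 222.] [625. 121.]
0.35 0 [242. 215.] [618. 120.]
0.35 0.03 [243. 207.] [611. 118.]
```

View pics/m4.png

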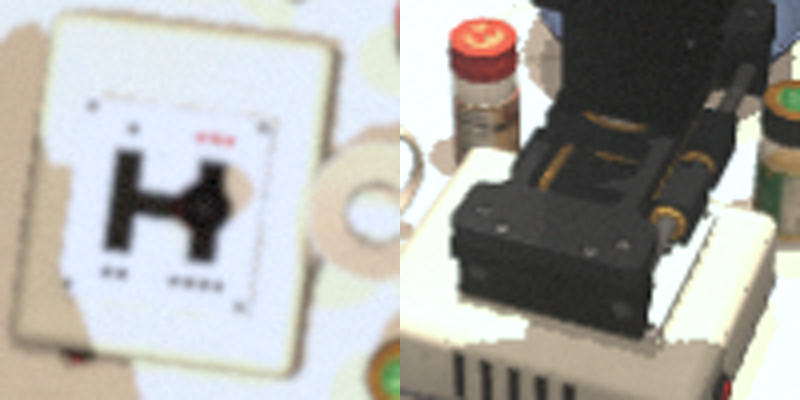

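The knob is now at (207,207) in the top view, so select is about 0.22 and shift about 0. It needs roughly 10 mm more, so I'll go back and push further.

{"fn": "drive_tool", "kwargs": {"series": [0,0,0,-0.8,0,0,-1,0,0,0,-1.5,-0.6,0,-1,0,0,0,-1.78,-1.5,0.5,-1,0,0,0,-1.78,-2.2,1.2,-1,0,0,0,-1.78,-2.6,1.8,-1,0,0,0,-1.78,-2.8,2.1,-1,0,0,0,-1.78,-3.2,2.1,-1,0,0,0,-1.78,-3.6,2.1,-1,0,0,0,-1.78,-3.9,2.1,-1,0,0,0,-1.78,-4.0,2.1,-1]}}

```text
time: 8.33
ee_pos: [0.5225, -0.1016, 0.1368]
eef_rot: [0.072, 0.997, -0.0, 0.0]
ft_force: [0.9, 0.8, 0.5]
width: 0.0001
grip_force: 0.7
```

```bash
python3 - <<'E'
from h import *
plan((.0005,-.008,.14),(.0005,-.014,.14))
E
```

```text
t 8.33 local [ 0.0006 -0.0038  0.1368] F [0.9 0.8 0.5] w 0.000 turn [-0.    0.01 -0.07]
(0.0005, -0.008, 0.14) [ 0.   -0.1  -0.08]
(0.0005, -0.014, 0.14) [ 0.   -0.25 -0.08]
```

{"fn": "drive_tool", "kwargs": {"series": [0,0,0,0,-0.06,0,-1,0,0,0,0,-0.12,0,-1,0,0,0,0,-0.17,0,-1,0,0,0,0,-0.17,0,-1]}}

```text
time: 8.67
ee_pos: [0.5216, -0.1066, 0.1366]
eef_rot: [0.071, 0.998, 0.0, 0.0]
ft_force: [0.2, 1.4, 0.0]
width: 0.0006
grip_force: 0.6
```

{"fn": "drive_tool", "kwargs": {"series": [0,0,0,0,-0.03,0,-1,0,0,0,0,-0.06,0,-1,0,0,0,0,-0.06,0,-1]}}

```text
time: 8.92
ee_pos: [0.5211, -0.1094, 0.1365]
eef_rot: [0.071, 0.997, 0.0, 0.0]
ft_force: [0.0, 1.1, 0.6]
width: 0.0003
grip_force: 0.7
```

{"fn": "drive_tool", "kwargs": {"series": [0,0,0,0,-0.04,0,-1,0,0,0,0,-0.04,0,-1]}}

```text
time: 9.08
ee_pos: [0.5208, -0.1113, 0.1365]
eef_rot: [0.071, 0.997, -0.0, -0.0]
ft_force: [-0.1, 1.2, -1.0]
width: 0.0006
grip_force: 0.6
```

{"fn": "drive_tool", "kwargs": {"series": [0,0,0,0,0.3,0,-1,0,0,0,0,1.0,0,-1,0,0,0,0,1.9,-0.3,-1,0,0,0,0,2.8,-0.9,-1,0,0,0,0.5,3.6,-1.5,-1,0,0,0,1.3,4.0,-2,-1,0,0,0,2.2,4.0,-2,-1,0,0,0,2.2,4.0,-2,-1]}}

```text
time: 9.75
ee_pos: [0.452, 0.0616, 0.2175]
eef_rot: [0.069, 0.998, 0.001, -0.0]
ft_force: [1.7, -0.1, -1.3]
width: 0.0003
grip_force: 0.0
```

```bash
python3 - <<'E'
from h import *
plan((-.06,-.038,.2242),(-.06,-.038,.14))
f=lambda i:cv2.convertScaleAbs(cv2.resize(i,None,fx=4,fy=4,interpolation=cv2.INTER_CUBIC),alpha=1.3)
t=cv2.cvtColor(camera('top'),cv2.COLOR_RGB2BGR)
cv2.imwrite('pics/m5.png',f(t[150:250,160:260]))
E
```

```text
t 9.75 local [-0.0915  0.1481  0.2175] F [ 1.7 -0.1 -1.3] w 0.000 turn [ 0.03 -0.01 -0.01]
(-0.06, -0.038, 0.2242) [-0.79 -4.65 -0.18]
(-0.06, -0.038, 0.14) [-0.8  -4.66  1.92]
```

View pics/m5.png

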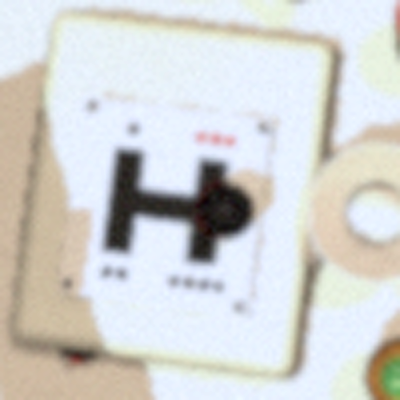

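The knob is at (224,209), so select is about 0.29 and shift about 0: across. Next I go behind it and push forward.

{"fn": "drive_tool", "kwargs": {"series": [0,0,0,-0.1,-0.9,-0.1,-1,0,0,0,-0.2,-1.8,-0.1,-1,0,0,0,-0.3,-2.7,-0.1,-1,0,0,0,-0.4,-3.6,-0.1,-1,0,0,0,-0.4,-4.4,0,-1,0,0,0,-0.4,-4.66,0.5,-1,0,0,0,-0.4,-4.66,1.2,-1,0,0,0,-0.4,-4.66,1.7,-1,0,0,0,-0.4,-4.66,1.92,-1,0,0,0,-0.4,-4.66,1.92,-1]}}

```text
time: 10.63
ee_pos: [0.4448, -0.1277, 0.1382]
eef_rot: [0.071, 0.997, -0.001, -0.002]
ft_force: [-0.0, 0.4, 0.9]
width: 0.0005
grip_force: 0.0
```

```bash
python3 - <<'E'
from h import *
plan((-.03,-.04,.14),(.008,-.04,.14))
E
```

```text
t 10.63 local [-0.0727 -0.0403  0.1382] F [-0.   0.4  0.9] w 0.000 turn [-0.02 -0.04 -0.06]
(-0.03, -0.04, 0.14) [-1.07  0.01 -0.05]
(0.008, -0.04, 0.14) [-2.02  0.02 -0.05]
```

{"fn": "drive_tool", "kwargs": {"series": [0,0,0,-0.3,0,0,-1,0,0,0,-0.6,0,0,-1,0,0,0,-0.85,0,0,-1,0,0,0,-1.0,0,0,-1,0,0,0,-1.1,0,0,-1,0,0,0,-1.2,0,0,-1,0,0,0,-1.3,0,0,-1,0,0,0,-1.4,0,0,-1,0,0,0,-1.5,0,0,-1,0,0,0,-1.6,0,0,-1]}}

```text
time: 11.47
ee_pos: [0.5094, -0.136, 0.1398]
eef_rot: [0.071, 0.997, 0.0, -0.0]
ft_force: [-1.7, 0.1, 1.6]
width: 0.0004
grip_force: 0.8
```

{"fn": "drive_tool", "kwargs": {"series": [0,0,0,-0.1,0,0,-1,0,0,0,-0.2,0,0,-1,0,0,0,-0.3,0,0,-1,0,0,0,-0.4,0,0,-1,0,0,0,-0.4,0,0,-1]}}

```text
time: 11.88
ee_pos: [0.5256, -0.1384, 0.1396]
eef_rot: [0.071, 0.997, -0.0, 0.0]
ft_force: [-1.0, 0.2, -0.8]
width: 0.0004
grip_force: 0.6
```

```bash
python3 - <<'E'
from h import *
plan((.008,-.04,.14),(.013,-.04,.14))
E
```

```text
t 11.88 local [ 0.0088 -0.0398  0.1396] F [-1.   0.2 -0.8] w 0.000 turn [-0.    0.   -0.05]
(0.008, -0.04, 0.14) [ 0.02 -0.   -0.01]
(0.013, -0.04, 0.14) [-0.11 -0.   -0.01]
```

{"fn": "drive_tool", "kwargs": {"series": [0,0,0,-0.05,0,0,-1,0,0,0,-0.1,0,0,-1,0,0,0,-0.1,0,0,-1]}}

```text
time: 12.13
ee_pos: [0.5292, -0.1389, 0.1397]
eef_rot: [0.071, 0.997, -0.0, 0.0]
ft_force: [-1.9, 0.6, -0.6]
width: 0.0006
grip_force: 0.7
```

{"fn": "drive_tool", "kwargs": {"series": [0,0,0,-0.03,0,0,-1,0,0,0,-0.05,0,0,-1,0,0,0,-0.05,0,0,-1]}}

```text
time: 12.38
ee_pos: [0.5306, -0.1391, 0.1395]
eef_rot: [0.071, 0.997, 0.0, -0.001]
ft_force: [-3.3, 1.3, -0.5]
width: 0.0005
grip_force: 1.8
```

{"fn": "drive_tool", "kwargs": {"series": [0,0,0,-0.04,0,0,-1,0,0,0,-0.04,0,0,-1]}}

```text
time: 12.55
ee_pos: [0.5314, -0.1393, 0.1393]
eef_rot: [0.071, 0.997, 0.0, -0.001]
ft_force: [-7.8, 0.7, 1.1]
width: 0.0001
grip_force: 3.8
```

{"fn": "drive_tool", "kwargs": {"series": [0,0,0,0.3,0,0,-1,0,0,0,1.0,0,0,-1,0,0,0,1.8,0,-0.3,-1,0,0,0,2.2,0.4,-1.0,-1,0,0,0,2.2,1.3,-1.8,-1,0,0,0,2.2,2.3,-2.5,-1,0,0,0,2.2,3.3,-2.5,-1,0,0,0,2.2,4.3,-2.5,-1,0,0,0,2.2,5.0,-2.5,-1,0,0,0,2.2,5.0,-2.5,-1]}}

```text
time: 13.38
ee_pos: [0.4744, 0.0791, 0.2403]
eef_rot: [0.066, 0.998, 0.001, 0.001]
ft_force: [0.4, 0.2, 0.2]
width: 0.0001
grip_force: 0.0
```

```bash
python3 - <<'E'
from h import *
plan()
f=lambda i:cv2.convertScaleAbs(cv2.resize(i,None,fx=4,fy=4,interpolation=cv2.INTER_CUBIC),alpha=1.3)
t,s=[cv2.cvtColor(camera(n),cv2.COLOR_RGB2BGR) for n in('top','side')]
cv2.imwrite('pics/m6.png',np.hstack([f(t[130:250,190:290])[:, :],f(s[170:290,210:310])]))
for a in(.2,.26,.31):
    d=np.array([np.tan(a),-np.tan(.3),1]);d/=np.linalg.norm(d)
    P=C+M.apply([0,0,.005]+.142*d)
    print(a,((proj('top',P)[0]-[190,130])*4+1.5).round(0),((proj('side',P)[0]-[210,170])*4+1.5).round(0)+[400,0])
E
```

```text
t 13.38 local [-0.0718  0.1685  0.2403] F [0.4 0.2 0.2] w 0.000 turn [0.03 0.02 0.05]
0.2 [115. 244.] [569. 117.]
0.26 [117. 230.] [555. 117.]
0.31 [118. 218.] [544. 117.]
```

View pics/m6.png

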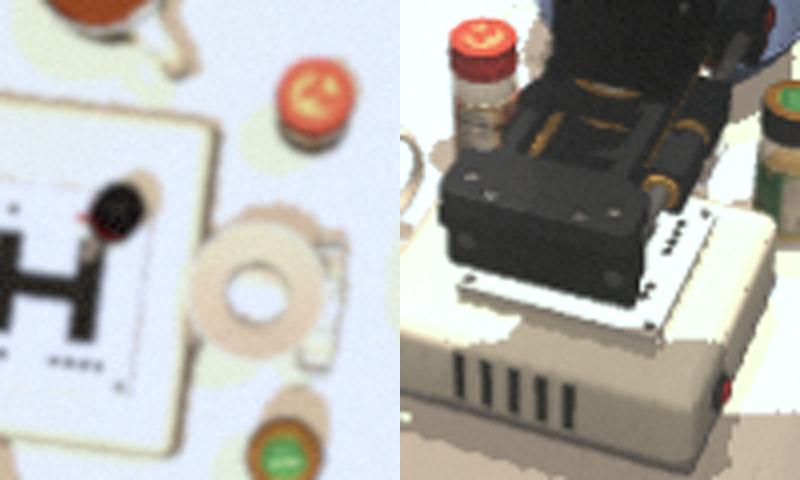

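The knob is at (118,211) and the model puts full home at (118,218). The stop was felt at 7.8 N, the jars and mug haven't moved, and the arm is clear.

```bash
python3 -c "
from bench import r
print(r.close_job())"
```

```text
the job is handed in; nothing more can be done
None
```

The gearstick is fully home in the third slot, pushed with closed fingertips against its stop at about 8 N; the mug and jars show no movement in the last picture (the bowl was not re-measured), the arm is clear, and the job is handed in with no verdict shown.

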